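# Present a biscuit on the turner above the plate

### The arm

A 6-joint arm with a two-finger parallel gripper is mounted at the origin on the work surface. World frame = base frame: x ahead of the robot, y to its left, z up, the work surface at z = 0. Lengths are in mm, angles in rad, forces in N, time in s.
With the tool pointing down it reaches from about 400 to 925 mm from the base axis. Payload 12.5 kg.
Tool frame: the origin (TCP) lies at the very end of the fingers, on their centre line; the grasp point (between the pads) lies behind it (env.grip_depth is the z of the grasp point in the tool frame, in mm); z points along the fingers, y is the line along which they close (so a half turn about z gives the same grasp; the last joint's range is limited). The gripper opens to 95 mm and grips with 3 to 60 N. Pads are 20 mm wide; open, the fingers measure 119 mm over their backs; the gripper's body (75 mm by 180 mm) begins 59 mm behind the grasp point.
Start: joints at [1.058, 0.491, 1.559, -0, 1.092, -0.106], TCP at [247.281, 574.02, 214.661] pointing down, gripper open.
Joint ranges: [-3.1, 3.1], [-0.84, 2.19], [0.05, 2.79], [-1.13, 4.28], [0.06, 2.93], [-2.69, 2.69]. Speed limits (rad/s): [2.22, 2.22, 2.79, 3.14, 3.14, 3.14].

### API

Orientations are given as [roll, pitch, yaw] about the fixed x, y, z axes, in that order (R = Rz(yaw) Ry(pitch) Rx(roll)).
In Python, from cell import env, optics gives the robot as it stands.
- The arm moves only by the tool step_arm, never from a script. Its argument "moves" is a list of rows, each an object of numbers: "tx", "ty", "tz": the shift along the tool's x, y, z in mm; "roll": the turn about the tool's z in rad. In form: [{"tx": .., "ty": .., "tz": .., "roll": ..}, ...]. A call has 1 to 12 rows; each row is the pose to reach, as a shift and turn from the pose commanded when the call began, along the tool's axes at that moment; what a row does not reach only later rows make up. A row lasts 1/12 s, in which the tool goes at most 41.7 mm and 7.16 degrees, less where a joint would pass 70% of its speed; a pose out of reach is approached as far as the arm can. A call with a gripper value outside its range is refused whole. "grip" is the finger opening in mm, from 0 to 95.1, set as the call begins (left out, the last holds). The fingers move at their own pace and stop on an object; the grip force is fixed at half the most. Time passes only in rows, so rows that repeat a pose let the fingers close. It gives the time, the measured TCP pose, the force, the opening and the grip force at its end, in the units of the state.
- env.state(): the state, without advancing time (a new reading comes with each control period).
- optics.read_camera(name): name is "scene" or "top" or "wrist"; returns a dict with "pixels" (480x640x3 uint8, blue, green, red), "mtx" (3x3 intrinsics, pixels), "view" (4x4, takes a point from world to camera coordinates). Camera axes: x right, y down, z forward; pixel columns grow to the right and rows downward; lengths in mm; the calibration is good to about 2 mm. A picture is of the moment at which its call begins. There is no depth.
- env.job_done(): hands the job in; it is judged then, once.
The state is a dict: "t": time; "joints": joint angles; "qvel": joint speeds; "tau": joint torques, N m; "eef_pos": TCP position; "tcp_rot": TCP orientation; "ft_force": force on the tool from outside, world axes, zero at the start; "moment": the same for the moment, N m; "opening": opening from 0.0 (shut) to 1.0 (fully open); "grip_force": force on a finger pad.
Only numpy, scipy, OpenCV 4.12 (cv2) and the standard library are available. Lean on these libraries where they do the work, as an engineer would, in place of code of your own. Each camera call takes 0.05 s, during which the arm holds its last target. There are 200 camera calls.

### The job

Pick up the turner by its handle, slide its blade under the dark chocolate biscuit on the baking sheet (the raised lip at the far edge stops it sliding away) and lift the biscuit off without touching it with the gripper. Carry it to the yellow plate and finish while still holding it there in the air, resting level on the turner's blade, about 15 cm above the plate and centred over it, for your colleague to look at. Leave the plain biscuit, the mug and the pepper mill where they are.

Things in the scene. Friction and masses are not known exactly. Their poses are not given: they have to be found in the camera images.
- turner: rigid cranked turner, 160 g: steel blade 84 x 76 wide x 2 thick, thin neck rising steeply from its rear, copper-coloured bar handle 120 x 20 wide x 18 high, parallel to the blade, centre line 52 above the blade's underside. Origin: centre of the blade's underside; x to the front edge, y left, z up. Blade x -42..+42, handle x -185..-65. Starts level on its rest
- turner_grip (a point): point in the middle of the handle's section (x -105, z 52 in the turner's frame), good to pinch from above across the 20 mm width
- turner_edge (a point): middle of the blade's front edge, underside (x +42, z 0 in the turner's frame)
- rest: blue ceramic turner rest, fixed, left or right of the sheet: slab 250 x 90 x 6 under the turner, and a post 20 x 30, 49 high, under the handle, centred 60 behind turner_grip, with cheeks 6 higher beside the handle. Origin: on the worktop below the blade's centre, x towards the blade; the turner lies 6 above it and lifts straight up
- sheet: aluminium baking sheet, fixed, 280 (x) x 260 (y), its flat top 12 above the worktop. Origin: centre of its underside on the worktop; x points away from the robot, towards the lip. Only the far edge has a raised lip, 12 high above the sheet's top; the near and side edges have none
- sheet_lip (a point): middle of the lip's inner face, at the level of the sheet's top (x +134, z 12 in the sheet's frame)
- choc_biscuit: dark brown chocolate biscuit with cream chips, rigid, loose, 40 to 85 g: round, 84 diameter, 10 thick, underside bevelled from 72 diameter at the bottom to 84 at 3 up. Origin: centre of its underside, z up. Lies on the sheet, its rim 8 to 45 from the lip; when pushed it slides until the lip stops it, then climbs the blade
- plain_biscuit: pale plain biscuit, same shape and size, beside the dark one on the sheet, centres about 130 apart across the sheet; not to be moved
- plate: yellow side plate, fixed, 170 diameter, 18 high, empty, on the side of the baking sheet across from the turner rest. Origin: centre of its underside on the worktop
- pepper_mill: all-wood pepper mill, 52 diameter, 150 high, loose, standing on the worktop beyond the turner rest or beyond the plate; not to be disturbed. Origin under its centre
- mug: blue mug, 72 diameter, 90 high, loose, standing on the worktop beyond the turner rest or beyond the plate; not to be disturbed. Origin under its centre
Mind the look-alikes: they are no part of the job. What is shaped like the turner but turquoise is not meant.

How it is judged (in metres and radians):
On the way, in this order (a step that is already met when the one before it is completed fails the run):
1. the turner is held by the gripper and lifted clear of its rest (contact force between turner and the fingers above 1 N and height (world z) of turner above 0.03 m), for 0.2 s.
2. the chocolate biscuit lies on the held turner, lifted off the sheet (contact force between turner and the fingers above 1 N and contact force between choc_biscuit and turner above 0.1 N and contact force between choc_biscuit and the arm below 0.05 N and contact force between choc_biscuit and the fingers below 0.05 N and height (world z) of choc_biscuit above 0.05 m), for 0.2 s.
At the end, for the whole second after the job is handed in: Gripper holds the turner; only its blade carries the chocolate biscuit: still, level within 10 degrees, its underside 115 to 200 mm above the worktop, centred within 35 mm over the plate; plain biscuit, pepper mill and mug within 30 mm of their starts (contact force between turner and the fingers above 1 N and contact force between choc_biscuit and turner above 0.1 N and contact force between choc_biscuit and the arm below 0.05 N and contact force between choc_biscuit and the fingers below 0.05 N and z of choc_biscuit in the frame of turner between -0.002 and 0.012 m and z of choc_biscuit in the frame of plate between 0.115 and 0.2 m and horizontal distance between choc_biscuit and plate below 0.035 m and angle between choc_biscuit's own z axis and vertical below 0.18 rad and linear speed of choc_biscuit below 0.03 m/s and contact force between each of turner, choc_biscuit and plate below 0.05 N and distance of each of plain_biscuit, pepper_mill, mug from where it was at the start of the episode below 0.03 m); the arm keeps its last pose, push and grip.
It fails at once if the gripper or arm touches the chocolate biscuit (contact force between choc_biscuit and the fingers above 0.3 N or contact force between choc_biscuit and the arm above 0.3 N).
It fails at once if the plain biscuit, the pepper mill or the mug is moved over 30 mm (distance of any of plain_biscuit, pepper_mill, mug from where it was at the start of the episode above 0.03 m).
It also fails if it takes over 58 s, if anything falls off the work surface, if the arm or the gripper's body presses on something with over 40 N, if the wrist force passes 120 N, or if a joint passes its speed limit or range.

## Working session

There is one attempt and no reset: what is moved stays moved. The work goes in short steps, Python scripts to look and compute and a tool call to move; the robot and the scene stay as the last step left them, time stands still between calls to the robot, and variables do not carry over. Pictures are saved under pics/ and viewed, at most 12 in all, crops included, and the job is handed in when it is done.

Besides the shell and the picture viewer there is one more tool, called after "Emit:" in YAML: its name, and indented under it one key for each argument. step_arm: Moves the arm, as the interface text tells. Its arguments: {"type":"object","properties":{"moves":{"type":"array"},"grip":{"type":"number"}},"required":["moves"]}

```bash
ls; mkdir -p pics; python3 - <<'E'
from cell import env, optics
import cv2,numpy as np
print(env.state(), env.grip_depth)
for n in("top","scene"):
    c=optics.read_camera(n); cv2.imwrite(f"pics/{n}0.png",c["pixels"]); print(n,c["mtx"].tolist(),np.round(c["view"],4).tolist())
E
```

```text
pics
{'t': 0.0, 'joints': array([ 1.05841793e+00,  4.91559872e-01,  1.55946096e+00,  9.42899285e-07,
        1.09170269e+00, -1.05605871e-01]), 'qvel': array([ 0.00020831, -0.00014093, -0.00193562,  0.00231207, -0.00080372,
       -0.0019203 ]), 'tau': array([ 7.41007341e-06, -6.12638211e+01, -2.58161849e+01,  6.91620377e-02,
        4.84308426e-02, -6.50212428e-05]), 'eef_pos': array([247.13836011, 573.78969683, 214.0575946 ]), 'tcp_rot': array([-3.14046818e+00, -1.20035489e-04,  2.73481962e+00]), 'ft_force': array([ 0.46730605, -0.00491204, -0.37513543]), 'moment': array([-0.04277159, -0.0707143 ,  0.02494122]), 'grip_force': 0.0, 'opening': 1.003973613016955} -18.8
top [[510.559677870322, 0.0, 319.72284421264965], [0.0, 510.559677870322, 238.79230606878411], [0.0, 0.0, 1.0]] [[0.0219, -0.9997, -0.0087, -119.4491], [-0.9861, -0.0202, -0.1646, 587.6344], [0.1644, 0.0122, -0.9863, 1356.9207], [0.0, 0.0, 0.0, 1.0]]
scene [[509.41991591881526, 0.0, 322.6485966558131], [0.0, 509.41991591881526, 241.2310782576207], [0.0, 0.0, 1.0]] [[0.2418, 0.9702, 0.0162, -18.2262], [0.5276, -0.1175, -0.8413, -264.0822], [-0.8143, 0.212, -0.5403, 1777.1371], [0.0, 0.0, 0.0, 1.0]]
```

View pics/top0.png

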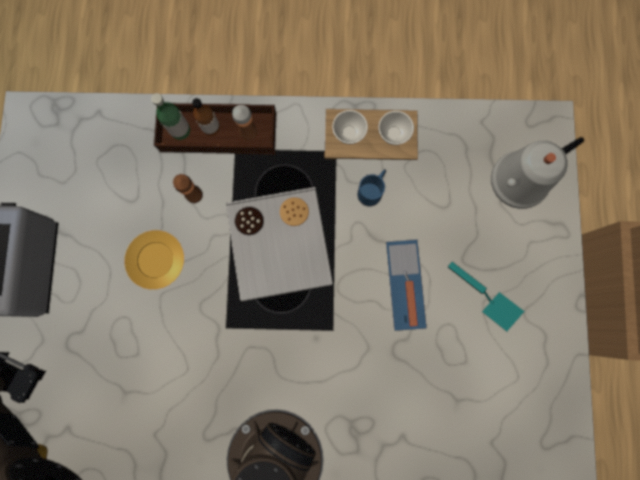

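View pics/scene0.png

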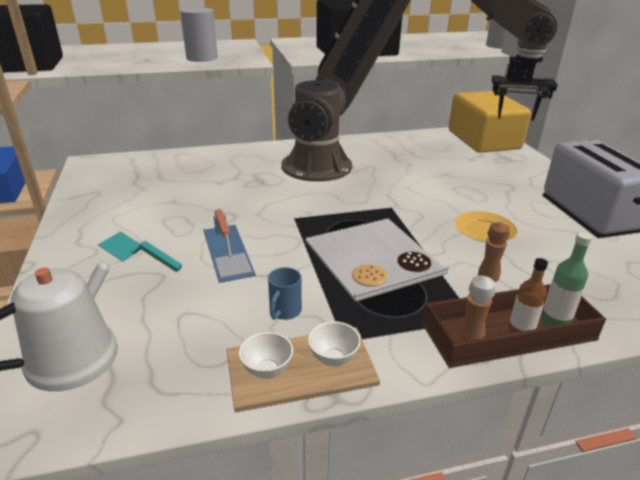

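Top view: target turner (steel blade ≈(404,260), copper handle ≈(411,303)) on the blue rest. Dark biscuit is at (249,221), the plain one at (294,211), plate (154,260), mug (371,190) and mill (187,187). The turquoise turner at (487,297) is the decoy. The scene view shows the same things: handle (222,225), dark biscuit (414,261).

```bash
cat > h.py <<'E'
from cell import env, optics
import cv2, numpy as np
def ray(c,uv):
    V=np.array(c["view"]); R=V[:3,:3]; o=-R.T@V[:3,3]
    d=R.T@np.linalg.solve(np.array(c["mtx"]),[uv[0],uv[1],1.]); return o,d/np.linalg.norm(d)
def plane(c,uv,z):
    o,d=ray(c,uv); return o+d*(z-o[2])/d[2]
def tri(c1,u1,c2,u2):
    A=np.zeros((3,3));b=np.zeros(3);L=[ray(c1,u1),ray(c2,u2)]
    for o,d in L:
        P=np.eye(3)-np.outer(d,d);A+=P;b+=P@o
    p=np.linalg.solve(A,b); return p,[float(np.linalg.norm(np.cross(p-o,d))) for o,d in L]
def blob(c,lo,hi,box,close=3):
    """largest HSV blob in box x0,y0,x1,y1 -> contour in full-image pixels"""
    x0,y0,x1,y1=box; h=cv2.cvtColor(np.ascontiguousarray(c["pixels"][y0:y1,x0:x1]),cv2.COLOR_BGR2HSV)
    m=cv2.inRange(h,np.array(lo),np.array(hi)); m=cv2.morphologyEx(m,cv2.MORPH_CLOSE,np.ones((close,close),np.uint8))
    cs,_=cv2.findContours(m,cv2.RETR_EXTERNAL,cv2.CHAIN_APPROX_NONE)
    return max(cs,key=cv2.contourArea).reshape(-1,2)+[x0,y0]
def cen(k):
    m=cv2.moments(k.reshape(-1,1,2).astype(np.int32)); return np.array([m["m10"],m["m01"]])/m["m00"]
E
cat > m1.py <<'E'
from h import *
T=optics.read_camera("top");S=optics.read_camera("scene")
np.set_printoptions(precision=1,suppress=True)
B={"handle":((2,90,60),(16,255,255),(395,265,430,330),(205,200,245,262)),
"rest":((98,70,40),(118,255,255),(380,235,432,335),(195,215,262,285)),
"choc":((0,0,0),(180,255,95),(236,206,264,236),(396,249,434,275)),
"plain":((8,60,120),(25,255,255),(275,193,312,230),(345,258,392,292)),
"plate":((18,110,100),(32,255,255),(115,220,190,300),(445,205,525,250)),
"mug":((98,70,40),(118,255,255),(350,165,392,212),(260,260,310,325)),
"mill":((2,70,40),(18,255,220),(165,168,210,208),(470,220,515,290))}
for n,(lo,hi,bt,bs) in B.items():
    kt=blob(T,lo,hi,bt);ks=blob(S,lo,hi,bs)
    a,b=cen(kt),cen(ks)
    p,e=tri(T,a,S,b)
    print(n,"px",a,b,"area",cv2.contourArea(kt),cv2.contourArea(ks),"tri",p,np.array(e))
    if n in("handle","rest"):
        z=67 if n=="handle" else 3
        r=cv2.minAreaRect(np.array([plane(T,q,z)[:2] for q in kt],np.float32));print("  rect",r)
    else:
        w=np.array([plane(T,q,{"choc":20,"plain":20,"plate":16}.get(n,50))[:2] for q in kt],np.float32); print("  circ",cv2.fitEllipse(w))
E
python3 m1.py
```

```text
handle px [411.  303.1] [221.8 221.9] area 271.0 155.0 tri [ 419.  -356.2   58.3] [1.5 1.5]
  rect ((419.4920959472656, -353.2180480957031), (116.98564910888672, 19.01102638244629), 5.392425060272217)
rest px [405.5 301.2] [219.1 248.1] area 994.0 515.0 tri [ 426.5 -362.3  -18.5] [10.2 10.2]
  rect ((430.32550048828125, -353.5682678222656), (156.111083984375, 84.10004425048828), 5.311521053314209)
choc px [249.1 220.5] [414. 262.] area 626.0 424.0 tri [643.4  93.5  15.5] [1.5 1.5]
  circ ((643.2019653320312, 94.20148468017578), (78.90898132324219, 83.71072387695312), 100.79305267333984)
plain px [293.7 211.1] [369.2 274.8] area 647.0 568.5 tri [672.7 -32.8  17.6] [2. 2.]
  circ ((672.9232177734375, -31.055490493774414), (82.2004165649414, 82.61845397949219), 11.965629577636719)
plate px [153.9 259.4] [480.2 224.2] area 2625.5 931.0 tri [523.1 346.8  23.7] [8.1 8.1]
  circ ((528.0828857421875, 357.366943359375), (162.73489379882812, 163.33499145507812), 17.175804138183594)
mug px [371.  189.3] [284.7 293. ] area 553.5 1347.0 tri [ 733.3 -248.2   47.6] [1. 1.]
  circ ((735.1654052734375, -248.1820831298828), (62.94251251220703, 98.93163299560547), 64.1266098022461)
mill px [187.1 187.8] [494.8 248.9] area 440.5 1028.0 tri [718.7 258.6  79.4] [0.9 0.9]
  circ ((727.3641967773438, 268.1678161621094), (45.27349853515625, 105.21956634521484), 137.14480590820312)
```

```bash
cat >> h.py <<'E'
from scipy.spatial.transform import Rotation as Ro
def go(x,y,z,yaw,n=0):
    """shift and roll in the tool axes to world TCP x,y,z and tool yaw"""
    s=env.state(); R=Ro.from_euler("xyz",s["tcp_rot"]).as_matrix()
    d=R.T@(np.array([x,y,z])-s["eef_pos"]); r=-(yaw-s["tcp_rot"][2]); r=(r+np.pi)%(2*np.pi)-np.pi
    print("pos",np.round(s["eef_pos"],1),"rot",np.round(s["tcp_rot"],3),"t",s["t"],"-> tx ty tz",np.round(d,1),"roll",round(r,3))
E
python3 - <<'E'
from h import *
W=optics.read_camera("wrist");V=np.array(W["view"]);s=env.state()
R=Ro.from_euler("xyz",s["tcp_rot"]).as_matrix()
print("cam in tool",R.T@(-V[:3,:3].T@V[:3,3]-s["eef_pos"]),"axes in tool\n",(R.T@V[:3,:3].T).round(2),W["mtx"])
T=optics.read_camera("top")
g=cv2.GaussianBlur(T["pixels"],(1,1),0)
h=cv2.cvtColor(g,cv2.COLOR_BGR2HSV)
print([h[y,x].tolist() for x,y in((270,250),(300,270),(230,250),(210,250),(404,258))])
go(520,60,350,0.2)
E
```

```text
cam in tool [ 8.03590094e+01  1.38123455e-01 -1.70345925e+02] axes in tool
 [[-0.   -0.96 -0.28]
 [ 1.   -0.   -0.  ]
 [ 0.   -0.28  0.96]] [[408.52809644   0.         319.20843636]
 [  0.         408.52809644 238.08587408]
 [  0.           0.           1.        ]]
[[15, 17, 150], [18, 17, 147], [15, 16, 62], [21, 23, 158], [20, 6, 128]]
pos [247.2 574.  214.5] rot [-3.141 -0.     2.735] t 0.3 -> tx ty tz [-453.9 -364.1 -135.4] roll 2.535
```

Emit:
step_arm:
  moves:
    - {"tx": -45, "ty": -30, "tz": -16, "roll": 0.12}
    - {"tx": -90, "ty": -59, "tz": -16, "roll": 0.24}
    - {"tx": -134, "ty": -88, "tz": -16, "roll": 0.36}
    - {"tx": -178, "ty": -117, "tz": -16, "roll": 0.48}
    - {"tx": -223, "ty": -146, "tz": -16, "roll": 0.6}
    - {"tx": -268, "ty": -176, "tz": -16, "roll": 0.72}
    - {"tx": -312, "ty": -205, "tz": -16, "roll": 0.84}
    - {"tx": -357, "ty": -234, "tz": -16, "roll": 0.96}
    - {"tx": -401, "ty": -263, "tz": -16, "roll": 1.08}
    - {"tx": -446, "ty": -293, "tz": -16, "roll": 1.2}
    - {"tx": -490, "ty": -322, "tz": -16, "roll": 1.32}
    - {"tx": -535, "ty": -351, "tz": -16, "roll": 1.44}

```text
t: 1.3
eef_pos: [522.4, 156.2, 230.8]
tcp_rot: [3.141, -0.0, 1.289]
ft_force: [1.0, 1.1, 0.1]
opening: 1.001
grip_force: 0.0
```

```bash
python3 -c "
from h import *
go(600,40,230,0.2)"
```

```text
pos [522.4 156.2 230.8] rot [ 3.141 -0.     1.289] t 1.3 -> tx ty tz [-90.  106.9   0.8] roll 1.089
```

Emit:
step_arm:
  moves:
    - {"tx": -20, "ty": 20, "roll": 0.12}
    - {"tx": -40, "ty": 45, "roll": 0.24}
    - {"tx": -60, "ty": 70, "roll": 0.36}
    - {"tx": -80, "ty": 95, "roll": 0.48}
    - {"tx": -90, "ty": 107, "roll": 0.6}
    - {"tx": -90, "ty": 107, "roll": 0.72}
    - {"tx": -90, "ty": 107, "roll": 0.84}
    - {"tx": -90, "ty": 107, "roll": 0.96}
    - {"tx": -90, "ty": 107, "roll": 1.09}
    - {"tx": -90, "ty": 107, "roll": 1.09}
    - {"tx": -90, "ty": 107, "roll": 1.09}

```text
validation failed for argument at $.mo...
```

```bash
python3 - <<'E'
from h import *
import pickle
W=optics.read_camera("wrist");pickle.dump(W,open("w1.pkl","wb"));cv2.imwrite("pics/w1.png",W["pixels"]);print(env.state()["eef_pos"],env.state()["tcp_rot"])
E
```

```text
[526.09267509 151.27054645 230.62126407] [3.13930190e+00 6.52383713e-04 1.27678184e+00]
```

View pics/w1.png

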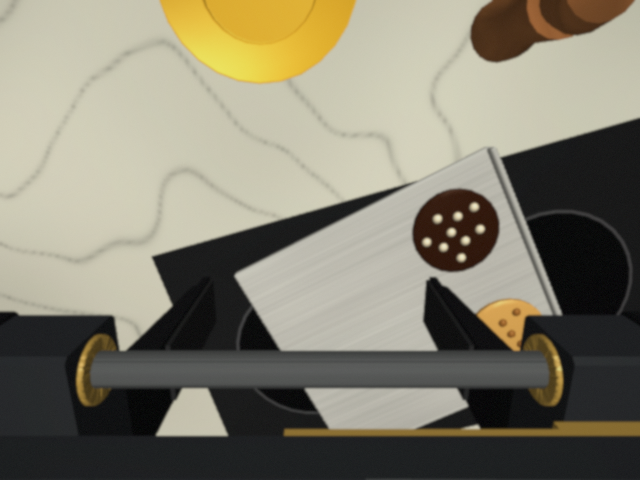

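Wrist view: dark biscuit at (456,230), the lip line running from (490,150) to (560,310), and the plate cut off at the top. The row format needs all four fields, so I'll include them.

Emit:
step_arm:
  moves:
    - {"tx": -20, "ty": 15, "tz": 0, "roll": 0.12}
    - {"tx": -40, "ty": 30, "tz": 0, "roll": 0.24}
    - {"tx": -60, "ty": 45, "tz": 0, "roll": 0.36}
    - {"tx": -77, "ty": 59, "tz": 0, "roll": 0.48}
    - {"tx": -77, "ty": 59, "tz": 0, "roll": 0.6}
    - {"tx": -77, "ty": 59, "tz": 0, "roll": 0.72}
    - {"tx": -77, "ty": 59, "tz": 0, "roll": 0.84}
    - {"tx": -77, "ty": 59, "tz": 0, "roll": 0.96}
    - {"tx": -77, "ty": 59, "tz": 0, "roll": 1.08}
    - {"tx": -77, "ty": 59, "tz": 0, "roll": 1.08}
    - {"tx": -77, "ty": 59, "tz": 0, "roll": 1.08}
    - {"tx": -77, "ty": 59, "tz": 0, "roll": 1.08}

```text
t: 2.35
eef_pos: [557.3, 68.1, 230.6]
tcp_rot: [-3.142, -0.0, 0.219]
ft_force: [0.6, 0.0, -0.0]
opening: 0.995
grip_force: 0.0
```

```bash
python3 - <<'E'
from h import *
import pickle
W=optics.read_camera("wrist");pickle.dump(W,open("w2.pkl","wb"));cv2.imwrite("pics/w2.png",W["pixels"]);print(env.state()["eef_pos"],env.state()["tcp_rot"])
E
```

```text
[557.36096044  68.03578808 230.62037478] [-3.14153077e+00 -6.42969879e-05  2.18228771e-01]
```

View pics/w2.png

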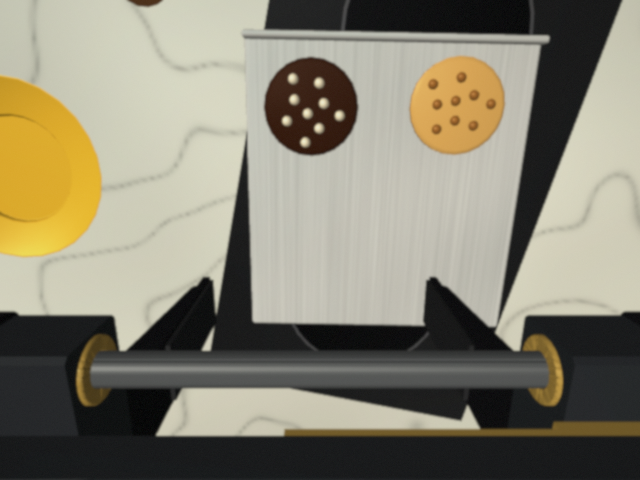

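Wrist view 2: dark biscuit at (311,106), plain at (457,105), lip band at rows 31–42, and near sheet edge from (254,322) to (497,326).

```bash
cat > m2.py <<'E'
from h import *
import pickle
np.set_printoptions(precision=2,suppress=True)
A=pickle.load(open("w1.pkl","rb"));W=pickle.load(open("w2.pkl","rb"));T=optics.read_camera("top")
ch=((0,0,0),(180,255,110));pl=((8,90,120),(22,255,255))
ka=blob(A,*ch,(405,180,505,280),9);kw=blob(W,*ch,(259,53,363,160),9);kp=blob(W,*pl,(405,50,510,160),9)
def el(k): e=cv2.fitEllipse(cv2.convexHull(k.astype(np.int32).reshape(-1,1,2)));return e
for n,k in(("A",ka),("W",kw),("P",kp)): print(n,el(k))
print("choc tri",tri(A,el(ka)[0],W,el(kw)[0]),"plane20",plane(W,el(kw)[0],20),plane(A,el(ka)[0],20)); print("plain plane20",plane(W,el(kp)[0],20))
for k in(kw,kp): print("size",cv2.fitEllipse(np.array([plane(W,q,20)[:2] for q in cv2.convexHull(k.astype(np.int32).reshape(-1,1,2))[:,0]],np.float32))[1])
g=cv2.cvtColor(W["pixels"],cv2.COLOR_BGR2GRAY).astype(float)
for u in(375,390): print("col",u,g[22:52,u].astype(int))
def edge(cols,r0,r1,sgn):
    pts=[]
    for u in cols:
        d=sgn*np.diff(g[r0:r1,u-2:u+3].mean(1)); i=int(d.argmax()); 
        o=0 if i in(0,len(d)-1) else .5*(d[i-1]-d[i+1])/(d[i-1]-2*d[i]+d[i+1]); pts.append((u,r0+i+.5+o))
    p=np.array(pts); f=np.polyfit(p[:,0],p[:,1],1); ok=abs(np.polyval(f,p[:,0])-p[:,1])<1.5; f=np.polyfit(p[ok,0],p[ok,1],1); return f
near=edge(range(262,420,6),308,338,-1)
top=edge(range(350,520,6),24,38,1)
for n,f,z in(("near",near,12),("lip outer",top,24)):
    q=[plane(W,(u,np.polyval(f,u)),z) for u in(270,420)]; d=q[1]-q[0]; print(n,f,q,"normal yaw",np.arctan2(d[0],-d[1]))
def vedge(rows,c0,c1,sgn):
    pts=[]
    for v in rows:
        d=sgn*np.diff(g[v-2:v+3,c0:c1].mean(0)); pts.append((c0+d.argmax()+.5,v))
    p=np.array(pts);f=np.polyfit(p[:,1],p[:,0],1);ok=abs(np.polyval(f,p[:,1])-p[:,0])<2;return np.polyfit(p[ok,1],p[ok,0],1)
for n,a in(("right",(range(170,290,6),490,550,-1)),):
    f=vedge(*a);q=[plane(W,(np.polyval(f,v),v),12) for v in(80,300)];d=q[1]-q[0];print(n,f,q,"yaw",np.arctan2(-d[1],-d[0]))
E
python3 m2.py
```

```text
A ((453.59783935546875, 232.43951416015625), (80.27287292480469, 96.2307357788086), 41.64098358154297)
W ((310.68731689453125, 105.40148162841797), (92.12580108642578, 98.99211883544922), 177.4826202392578)
P ((456.69891357421875, 104.67745971679688), (91.1703109741211, 100.92891693115234), 34.61332702636719)
choc tri (array([641.94,  94.59,  16.57]), [1.9598862854511696, 1.95988628545114]) plane20 [643.54  95.49  20.  ] [639.36  94.87  20.  ]
plain plane20 [672.17 -30.85  20.  ]
size (81.8680191040039, 83.58059692382812)
size (82.67034149169922, 83.46585083007812)
col 375 [ 21  19  18  20  18  18  19  22  43  88 142 177 187 183 173 155 134 114
 115 144 172 183 184 184 184 185 185 184 184 184]
col 390 [ 19  16  18  19  18  20  17  21  36  81 137 175 187 186 177 163 142 120
 114 137 168 184 190 190 190 191 191 190 191 189]
near [  0.02 317.95] [array([420.97,  91.61,  12.  ]), array([452.11, -63.9 ,  12.  ])] normal yaw 0.19764874870459428
lip outer [ 0.02 23.38] [array([695.58, 141.43,  24.  ]), array([720.49,  18.27,  24.  ])] normal yaw 0.1995856641794995
right [ -0.16 548.21] [array([708.19, -95.47,  12.  ]), array([ 498.53, -137.24,   12.  ])] yaw 0.19665297865970546
```

Emit:
step_arm:
  moves:
    - {"tx": -12, "ty": 20, "tz": 0, "roll": 0.02}
    - {"tx": -34, "ty": 53, "tz": 0, "roll": 0.04}
    - {"tx": -56, "ty": 87, "tz": 0, "roll": 0.06}
    - {"tx": -78, "ty": 120, "tz": 0, "roll": 0.08}
    - {"tx": -100, "ty": 153, "tz": 0, "roll": 0.1}
    - {"tx": -122, "ty": 187, "tz": 0, "roll": 0.124}
    - {"tx": -144, "ty": 220, "tz": 0, "roll": 0.124}
    - {"tx": -166, "ty": 254, "tz": 0, "roll": 0.124}
    - {"tx": -188, "ty": 288, "tz": 0, "roll": 0.124}
    - {"tx": -210, "ty": 322, "tz": 0, "roll": 0.124}
    - {"tx": -230, "ty": 355, "tz": 0, "roll": 0.124}
    - {"tx": -244, "ty": 374, "tz": 0, "roll": 0.124}

```text
t: 3.45
eef_pos: [397.5, -352.6, 230.6]
tcp_rot: [3.141, -0.0, 0.091]
ft_force: [0.3, 0.4, 0.0]
opening: 1.0
grip_force: 0.0
```

Emit:
step_arm:
  moves:
    - {"tx": 0, "ty": 0, "tz": 0, "roll": 0}
    - {"tx": 0, "ty": 0, "tz": 0, "roll": 0}
    - {"tx": 0, "ty": 0, "tz": 0, "roll": 0}

```text
t: 3.7
eef_pos: [398.8, -348.9, 230.5]
tcp_rot: [-3.141, 0.0, 0.092]
ft_force: [-0.0, -0.7, -0.1]
opening: 1.002
grip_force: 0.0
```

```bash
python3 - <<'E'
from h import *
import pickle
W=optics.read_camera("wrist");pickle.dump(W,open("w3.pkl","wb"));cv2.imwrite("pics/w3.png",W["pixels"]);print(env.state()["eef_pos"],env.state()["tcp_rot"])
E
```

```text
[ 398.96786947 -348.61067919  230.58248084] [-3.14127533e+00 -3.65141433e-05  9.22202875e-02]
```

View pics/w3.png

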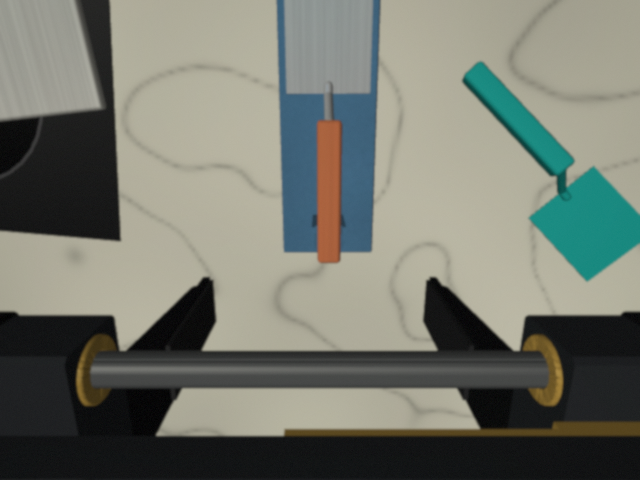

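Wrist view 3: copper handle at columns 317–341, rows 121–262, on the blue rest (283–375), with the blade's rear edge at row 94. Now its axis, and the height by triangulation.

```bash
cat > m3.py <<'E'
from h import *
import pickle
np.set_printoptions(precision=2,suppress=True)
W=pickle.load(open("w3.pkl","rb"));T=optics.read_camera("top")
lo,hi=(2,110,60),(16,255,255)
k=blob(W,lo,hi,(300,105,360,280));kt=blob(T,lo,hi,(395,265,430,330))
box=cv2.boxPoints(cv2.minAreaRect(k.astype(np.float32))); print("box px",box.tolist())
w=np.array([plane(W,q,67)[:2] for q in k],np.float32); r=cv2.minAreaRect(w); print("handle top rect",r)
print("tri centre top/wrist",tri(W,cen(k),T,cen(kt)))
d=np.array([np.cos(np.deg2rad(r[2])),np.sin(np.deg2rad(r[2]))]) if r[1][0]>r[1][1] else np.array([np.sin(np.deg2rad(r[2])),-np.cos(np.deg2rad(r[2]))])
if d[0]<0:d=-d
print("yaw",np.arctan2(d[1],d[0]))
kb=blob(W,(98,70,40),(118,255,255),(270,90,390,260)); print("rest rect z6",cv2.minAreaRect(np.array([plane(W,q,6)[:2] for q in kb],np.float32)))
ye=np.arctan2(d[1],d[0]); g=np.array(r[0])+20*d; print("grip",g); go(g[0],g[1],39.2,ye)
E
python3 m3.py
```

```text
box px [[317.0, 120.0], [340.0, 120.0], [340.0, 262.0], [317.0, 262.0]]
handle top rect ((417.8807678222656, -354.1026916503906), (118.06465148925781, 19.354684829711914), 6.012553691864014)
tri centre top/wrist (array([ 448.  , -338.54,  192.88]), [12.055306001434392, 12.055306001434351])
yaw 0.10493885837596764
rest rect z6 ((423.84271240234375, -329.82366943359375), (154.19664001464844, 39.6164665222168), 5.345961093902588)
grip [ 437.77 -352.01]
pos [ 399.1 -348.4  230.7] rot [-3.14 -0.    0.09] t 3.8 -> tx ty tz [ 38.1   7.2 191.5] roll -0.012
```

The top view is now occluded by the arm, so that triangulation is void. The earlier scene/top pair gave z = 58.3 (expected 58), and the wrist and top plane casts agree within 2 mm. Descending.

Emit:
step_arm:
  moves:
    - {"tx": 15, "ty": 3, "tz": 15, "roll": -0.01}
    - {"tx": 38, "ty": 7, "tz": 40, "roll": -0.01}
    - {"tx": 38, "ty": 7, "tz": 70, "roll": -0.01}
    - {"tx": 38, "ty": 7, "tz": 100, "roll": -0.01}
    - {"tx": 38, "ty": 7, "tz": 125, "roll": -0.01}
    - {"tx": 38, "ty": 7, "tz": 145, "roll": -0.01}
    - {"tx": 38, "ty": 7, "tz": 160, "roll": -0.01}
    - {"tx": 38, "ty": 7, "tz": 172, "roll": -0.01}
    - {"tx": 38, "ty": 7, "tz": 182, "roll": -0.01}
    - {"tx": 38, "ty": 7, "tz": 188, "roll": -0.01}
    - {"tx": 38, "ty": 7, "tz": 191, "roll": -0.01}
    - {"tx": 38, "ty": 7, "tz": 191, "roll": -0.01}

```text
t: 4.8
eef_pos: [437.4, -352.6, 39.4]
tcp_rot: [-3.141, 0.0, 0.101]
ft_force: [0.0, -1.0, 0.0]
opening: 1.006
grip_force: 0.0
```

```bash
python3 - <<'E'
from h import *
import pickle
go(437.8,-352,39.2,0.1)
W=optics.read_camera("wrist");pickle.dump(W,open("w4.pkl","wb"))
k=blob(W,(2,110,60),(16,255,255),(220,60,430,345))
print(k.min(0),k.max(0),cv2.minAreaRect(k.astype(np.float32)))
w=np.array([plane(W,q,67)[:2] for q in k],np.float32); print(cv2.minAreaRect(w))
E
```

```text
pos [ 437.4 -352.6   39.4] rot [-3.141  0.     0.101] t 4.8 -> tx ty tz [ 0.5 -0.6  0.2] roll 0.001
[296 222] [347 344] ((321.4999694824219, 283.0), (50.99999237060547, 121.99998474121094), 0.0)
((455.3172607421875, -350.8326416015625), (49.59225845336914, 18.87137222290039), 5.31678581237793)
```

Aligned. Closing the fingers on the handle.

Emit:
step_arm:
  moves:
    - {"tx": 0, "ty": 0, "tz": 0, "roll": 0}
    - {"tx": 0, "ty": 0, "tz": 0, "roll": 0}
    - {"tx": 0, "ty": 0, "tz": 0, "roll": 0}
    - {"tx": 0, "ty": 0, "tz": 0, "roll": 0}
    - {"tx": 0, "ty": 0, "tz": 0, "roll": 0}
    - {"tx": 0, "ty": 0, "tz": 0, "roll": 0}
    - {"tx": 0, "ty": 0, "tz": 0, "roll": 0}
    - {"tx": 0, "ty": 0, "tz": 0, "roll": 0}
    - {"tx": 0, "ty": 0, "tz": 0, "roll": 0}
    - {"tx": 0, "ty": 0, "tz": 0, "roll": 0}
  grip: 10

```text
t: 5.68
eef_pos: [437.2, -352.9, 39.6]
tcp_rot: [-3.141, -0.0, 0.101]
ft_force: [0.3, 0.4, -1.0]
opening: 0.358
grip_force: 0.0
```

Emit:
step_arm:
  moves:
    - {"tx": 0, "ty": 0, "tz": 0, "roll": 0}
    - {"tx": 0, "ty": 0, "tz": 0, "roll": 0}
    - {"tx": 0, "ty": 0, "tz": 0, "roll": 0}
    - {"tx": 0, "ty": 0, "tz": 0, "roll": 0}
    - {"tx": 0, "ty": 0, "tz": 0, "roll": 0}
    - {"tx": 0, "ty": 0, "tz": 0, "roll": 0}
    - {"tx": 0, "ty": 0, "tz": 0, "roll": 0}
    - {"tx": 0, "ty": 0, "tz": 0, "roll": 0}
  grip: 0

```text
t: 6.35
eef_pos: [437.2, -352.9, 39.6]
tcp_rot: [-3.142, -0.0, 0.101]
ft_force: [0.3, -1.0, -1.5]
opening: 0.206
grip_force: 30.0
```

Emit:
step_arm:
  moves:
    - {"tx": 0, "ty": 0, "tz": -3, "roll": 0}
    - {"tx": 0, "ty": 0, "tz": -8, "roll": 0}
    - {"tx": 0, "ty": 0, "tz": -16, "roll": 0}
    - {"tx": 0, "ty": 0, "tz": -26, "roll": 0}
    - {"tx": 0, "ty": 0, "tz": -38, "roll": 0}
    - {"tx": 0, "ty": 0, "tz": -50, "roll": 0}
    - {"tx": 0, "ty": 0, "tz": -65, "roll": 0}
    - {"tx": 0, "ty": 0, "tz": -80, "roll": 0}
    - {"tx": 0, "ty": 0, "tz": -90, "roll": 0}
    - {"tx": 0, "ty": 0, "tz": -97, "roll": 0}
    - {"tx": 0, "ty": 0, "tz": -100, "roll": 0}
    - {"tx": 0, "ty": 0, "tz": -100, "roll": 0}

```text
t: 7.35
eef_pos: [437.3, -353.0, 140.2]
tcp_rot: [3.141, -0.001, 0.101]
ft_force: [0.1, -0.2, -2.0]
opening: 0.21
grip_force: 30.0
```

```bash
python3 - <<'E'
from h import *
import pickle
s=env.state();print(s["opening"],s["grip_force"],s["t"])
W=optics.read_camera("wrist");pickle.dump(W,open("w5.pkl","wb"));cv2.imwrite("pics/w5.png",W["pixels"])
S=optics.read_camera("scene");T=optics.read_camera("top");pickle.dump((T,S),open("ts5.pkl","wb"))
a=cv2.resize(S["pixels"][150:310,130:330],(800,600)[:2],interpolation=cv2.INTER_CUBIC);cv2.imwrite("pics/s5.png",a)
E
```

```text
0.2099526924830481 29.975098371505737 7.35
```

View pics/w5.png

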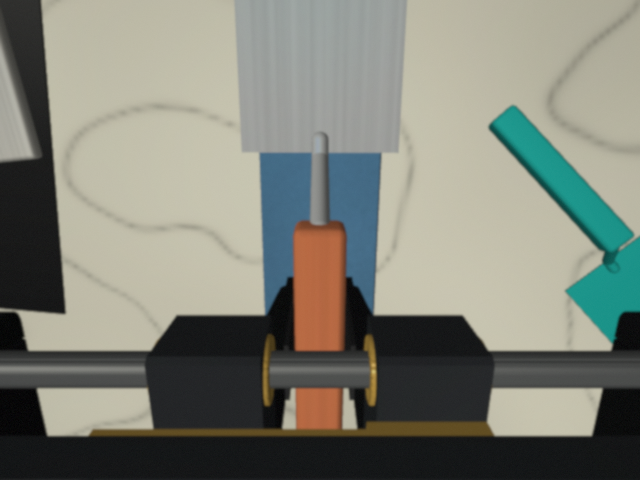

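Turner is held (opening ≈20 mm, 30 N). The blade spans columns 242–398 at its rear edge (row 153) and 235–406 at row 0. Next, check the blade's pitch from its apparent width.

```bash
cat > pitch.py <<'E'
from h import *
import sys
np.set_printoptions(precision=2,suppress=True)
def blade(W,zb,rows=(8,40,70,100,130,145),c=(200,318,440)):
    """blade edge columns per row; width 76 gives the depth (height) of the blade there"""
    g=cv2.cvtColor(W["pixels"],cv2.COLOR_BGR2GRAY).astype(float);out=[]
    V=np.array(W["view"])
    for v in rows:
        r=g[v-1:v+2].mean(0); d=abs(np.diff(cv2.GaussianBlur(r.reshape(1,-1),(5,1),0)[0]))
        l=c[0]+d[c[0]:c[1]].argmax()+.5; q=c[1]+d[c[1]:c[2]].argmax()+.5
        a,b=plane(W,(l,v),zb),plane(W,(q,v),zb); o=ray(W,(l,v))[0]
        w=np.linalg.norm(b-a); z=o[2]-(o[2]-zb)*76/w
        mid=(a+b)/2; out.append((v,l,q,w,z,*mid))
    return np.array(out)
if __name__=="__main__":
    import pickle
    W=pickle.load(open(sys.argv[1],"rb")); b=blade(W,float(sys.argv[2])); print(b)
    f=np.polyfit(b[:,5],b[:,4],1);print("slope dz/dx",f[0], "axis yaw",np.polyfit(b[:,5],b[:,6],1)[0])
E
python3 pitch.py w5.pkl 109
```

```text
[[   8.    234.5   406.5    75.97  108.92  562.12 -340.49  109.  ]
 [  40.    235.5   404.5    76.13  109.35  549.27 -341.57  109.  ]
 [  70.    237.5   402.5    75.75  108.33  536.76 -342.83  109.  ]
 [ 100.    238.5   401.5    76.28  109.75  523.76 -344.14  109.  ]
 [ 130.    240.5   399.5    75.89  108.7   510.26 -345.5   109.  ]
 [ 145.    240.5   328.5    42.41  -50.68  501.59 -329.17  109.  ]]
slope dz/dx 1.7289951620347717 axis yaw -0.08799016295330622
```

View pics/s5.png

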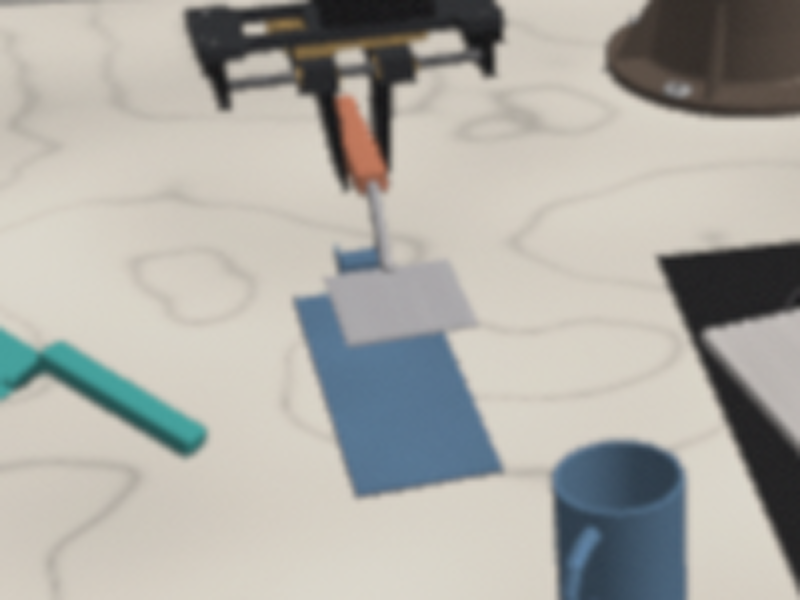

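Blade is level (z ≈109 along its whole length) and on axis; the scene crop confirms it is held level above the rest. Carrying it to in front of the biscuit.

Emit:
step_arm:
  moves:
    - {"tx": 1, "ty": -8, "tz": 0, "roll": -0.01}
    - {"tx": 3, "ty": -24, "tz": 0, "roll": -0.02}
    - {"tx": 6, "ty": -47, "tz": 0, "roll": -0.03}
    - {"tx": 9, "ty": -75, "tz": 0, "roll": -0.04}
    - {"tx": 13, "ty": -105, "tz": 0, "roll": -0.05}
    - {"tx": 17, "ty": -135, "tz": 0, "roll": -0.06}
    - {"tx": 20, "ty": -165, "tz": 0, "roll": -0.07}
    - {"tx": 24, "ty": -195, "tz": 0, "roll": -0.08}
    - {"tx": 28, "ty": -225, "tz": 0, "roll": -0.09}
    - {"tx": 31, "ty": -255, "tz": 0, "roll": -0.097}
    - {"tx": 34, "ty": -280, "tz": 0, "roll": -0.097}
    - {"tx": 36, "ty": -295, "tz": 0, "roll": -0.097}

```text
t: 8.5
eef_pos: [442.0, -52.5, 139.4]
tcp_rot: [-3.141, 0.001, 0.2]
ft_force: [0.5, 0.9, -1.8]
opening: 0.208
grip_force: 30.0
```

```bash
python3 -c "
from h import *
go(445.8,55.5,140,0.198)"
```

```text
pos [442.  -52.5 139.4] rot [-3.141e+00  1.000e-03  2.000e-01] t 8.5 -> tx ty tz [  25.2 -105.1   -0.5] roll 0.002
```

Emit:
step_arm:
  moves:
    - {"tx": 2, "ty": -10, "tz": 0, "roll": 0.002}
    - {"tx": 6, "ty": -28, "tz": 0, "roll": 0.002}
    - {"tx": 12, "ty": -52, "tz": 0, "roll": 0.002}
    - {"tx": 18, "ty": -76, "tz": 0, "roll": 0.002}
    - {"tx": 23, "ty": -95, "tz": 0, "roll": 0.002}
    - {"tx": 25, "ty": -105, "tz": 0, "roll": 0.002}
    - {"tx": 25, "ty": -105, "tz": 0, "roll": 0.002}
    - {"tx": 25, "ty": -105, "tz": 0, "roll": 0.002}
    - {"tx": 25, "ty": -105, "tz": 0, "roll": 0.002}
    - {"tx": 25, "ty": -105, "tz": 0, "roll": 0.002}

```text
t: 9.33
eef_pos: [447.2, 51.3, 139.6]
tcp_rot: [-3.142, 0.0, 0.195]
ft_force: [0.8, 0.9, -2.4]
opening: 0.207
grip_force: 30.0
```

```bash
cat > m6.py <<'E'
from h import *
import pickle,sys
from pitch import blade
W=optics.read_camera("wrist");pickle.dump(W,open("w6.pkl","wb"));cv2.imwrite("pics/w6.png",W["pixels"])
s=env.state();print(s["eef_pos"],s["tcp_rot"])
zb=s["eef_pos"][2]-31.2
b=blade(W,zb,rows=(8,40,70,100,130));print(b)
go(445.8,55.5,47,0.198)
E
python3 m6.py
```

```text
[447.19  51.26 139.56] [-3.14  0.    0.19]
[[  8.   214.5  406.5   84.77 129.23 569.43  79.86 108.36]
 [ 40.   210.5  404.5   87.37 134.6  556.5   78.78 108.36]
 [ 70.   207.5  402.5   89.5  138.77 543.93  77.58 108.36]
 [100.   204.5  400.5   91.71 142.89 530.87  76.34 108.36]
 [130.   200.5  399.5   94.96 148.61 517.29  75.04 108.36]]
pos [447.2  51.3 139.6] rot [-3.14  0.    0.2 ] t 9.3833 -> tx ty tz [-0.5 -4.4 92.6] roll -0.003
```

View pics/w6.png

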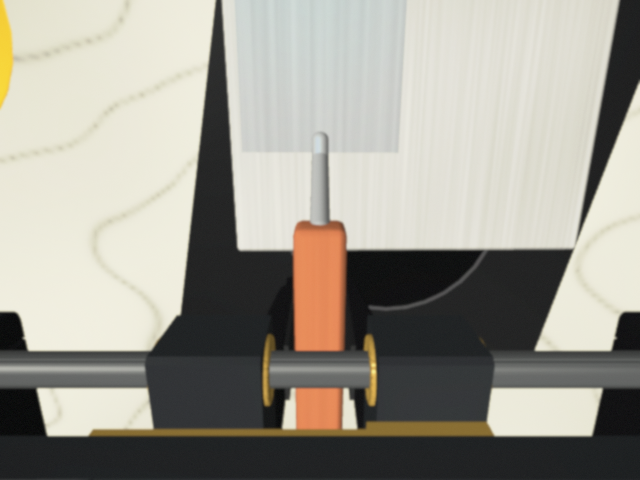

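The blade sits in the gripper as before (columns 242–398), and the near sheet edge is square to it at row 249. Lowering to just above the sheet.

Emit:
step_arm:
  moves:
    - {"tx": 0, "ty": -4, "tz": 8, "roll": -0.003}
    - {"tx": 0, "ty": -4, "tz": 22, "roll": -0.003}
    - {"tx": 0, "ty": -4, "tz": 40, "roll": -0.003}
    - {"tx": 0, "ty": -4, "tz": 57, "roll": -0.003}
    - {"tx": 0, "ty": -4, "tz": 70, "roll": -0.003}
    - {"tx": 0, "ty": -4, "tz": 80, "roll": -0.003}
    - {"tx": 0, "ty": -4, "tz": 86, "roll": -0.003}
    - {"tx": 0, "ty": -4, "tz": 90, "roll": -0.003}
    - {"tx": 0, "ty": -4, "tz": 91, "roll": -0.003}
    - {"tx": 0, "ty": -4, "tz": 91, "roll": -0.003}
    - {"tx": 0, "ty": -4, "tz": 91, "roll": -0.003}
    - {"tx": 0, "ty": -4, "tz": 91, "roll": -0.003}

```text
t: 10.38
eef_pos: [446.7, 56.0, 49.1]
tcp_rot: [3.141, -0.001, 0.199]
ft_force: [0.5, 0.0, -1.0]
opening: 0.208
grip_force: 30.0
```

Emit:
step_arm:
  moves:
    - {"tx": 0, "ty": 0, "tz": 1, "roll": 0}
    - {"tx": 0, "ty": 0, "tz": 2, "roll": 0}
    - {"tx": 0, "ty": 0, "tz": 2, "roll": 0}

```text
t: 10.63
eef_pos: [446.4, 56.0, 46.6]
tcp_rot: [-3.142, -0.0, 0.199]
ft_force: [-0.3, 0.5, -1.4]
opening: 0.206
grip_force: 30.0
```

Emit:
step_arm:
  moves:
    - {"tx": 0, "ty": 0, "tz": 0.5, "roll": 0}
    - {"tx": 0, "ty": 0, "tz": 1, "roll": 0}
    - {"tx": 0, "ty": 0, "tz": 1, "roll": 0}

```text
t: 10.88
eef_pos: [446.4, 56.0, 45.5]
tcp_rot: [-3.142, -0.0, 0.199]
ft_force: [0.0, 1.2, -1.4]
opening: 0.208
grip_force: 30.0
```

Emit:
step_arm:
  moves:
    - {"tx": 0, "ty": 0, "tz": 0.5, "roll": 0}
    - {"tx": 0, "ty": 0, "tz": 0.5, "roll": 0}
    - {"tx": 0, "ty": 0, "tz": 0.5, "roll": 0}

```text
t: 11.13
eef_pos: [446.4, 56.0, 45.2]
tcp_rot: [-3.142, -0.0, 0.199]
ft_force: [-2.2, -0.6, 3.7]
opening: 0.209
grip_force: 30.0
```

Contact is at TCP z ≈45.2 (expected 45.6), matching the sheet top of 12. Back off slightly to a light press and start pushing along the sheet's x.

Emit:
step_arm:
  moves:
    - {"tx": 1, "ty": 0, "tz": -0.3, "roll": 0.001}
    - {"tx": 4, "ty": 0, "tz": -0.3, "roll": 0.001}
    - {"tx": 7, "ty": 0, "tz": -0.3, "roll": 0.001}
    - {"tx": 10, "ty": 0, "tz": -0.3, "roll": 0.001}
    - {"tx": 13, "ty": 0, "tz": -0.3, "roll": 0.001}
    - {"tx": 16, "ty": 0, "tz": -0.3, "roll": 0.001}
    - {"tx": 19, "ty": 0, "tz": -0.3, "roll": 0.001}
    - {"tx": 22, "ty": 0, "tz": -0.3, "roll": 0.001}
    - {"tx": 25, "ty": 0, "tz": -0.3, "roll": 0.001}
    - {"tx": 28, "ty": 0, "tz": -0.3, "roll": 0.001}
    - {"tx": 31, "ty": 0, "tz": -0.3, "roll": 0.001}
    - {"tx": 34, "ty": 0, "tz": -0.3, "roll": 0.001}

```text
t: 12.13
eef_pos: [480.1, 62.7, 45.4]
tcp_rot: [-3.142, -0.0, 0.198]
ft_force: [-1.7, -0.4, 3.5]
opening: 0.208
grip_force: 30.0
```

Emit:
step_arm:
  moves:
    - {"tx": 3, "ty": 0, "tz": 0, "roll": 0}
    - {"tx": 6, "ty": 0, "tz": 0, "roll": 0}
    - {"tx": 9, "ty": 0, "tz": 0, "roll": 0}
    - {"tx": 12, "ty": 0, "tz": 0, "roll": 0}
    - {"tx": 15, "ty": 0, "tz": 0, "roll": 0}
    - {"tx": 18, "ty": 0, "tz": 0, "roll": 0}
    - {"tx": 21, "ty": 0, "tz": 0, "roll": 0}
    - {"tx": 24, "ty": 0, "tz": 0, "roll": 0}

```text
t: 12.8
eef_pos: [503.6, 67.5, 45.4]
tcp_rot: [-3.142, -0.0, 0.198]
ft_force: [-2.5, -0.8, 3.5]
opening: 0.207
grip_force: 30.0
```

```bash
python3 - <<'E'
from h import *
import pickle
s=env.state();p=s["eef_pos"];print(p,s["tcp_rot"],s["ft_force"],"s",p[0]*.9805+p[1]*.1967,"t",-p[0]*.1967+p[1]*.9805)
S=optics.read_camera("scene");k=blob(S,(0,0,0),(180,255,95),(385,235,450,300));kp=blob(S,(8,60,120),(25,255,255),(345,250,392,300))
print(cen(k),plane(S,cen(k),22),cen(kp))
cv2.imwrite("pics/s7.png",cv2.resize(S["pixels"][190:310,300:460],(800,600),interpolation=cv2.INTER_CUBIC))
E
```

```text
[503.558707    67.46682868  45.41546857] [-3.14151747e+00 -6.57856850e-06  1.97810371e-01] [-2.52688733 -0.82977622  3.54044483] s 507.01003741280533 t -32.89877214278788
[422.23106829 290.55054091] [761.85628628  61.83619983  22.        ] [369.21919813 274.79953175]
```

View pics/s7.png

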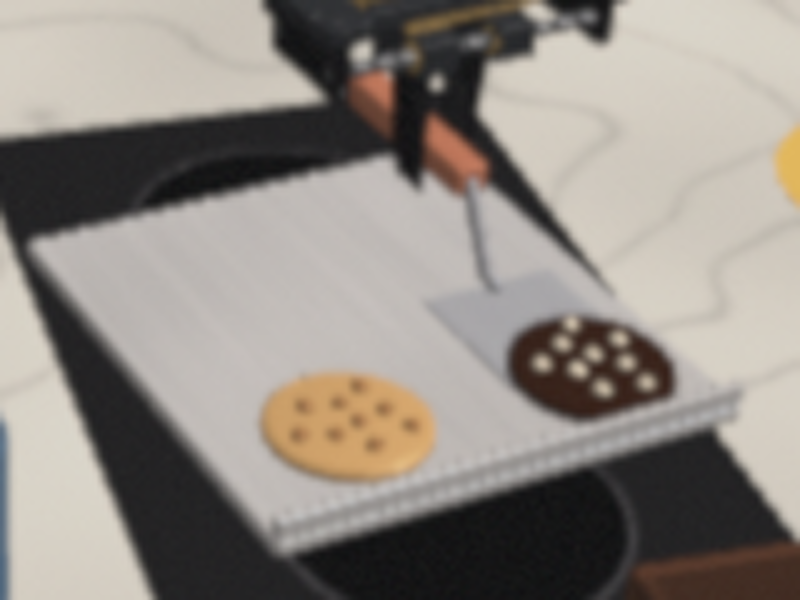

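The biscuit is against the lip and the blade is sliding under it; the plain biscuit hasn't moved (px 369,275 as before). Continuing.

Emit:
step_arm:
  moves:
    - {"tx": 3, "ty": 0, "tz": 0, "roll": 0}
    - {"tx": 6, "ty": 0, "tz": 0, "roll": 0}
    - {"tx": 9, "ty": 0, "tz": 0, "roll": 0}
    - {"tx": 12, "ty": 0, "tz": 0, "roll": 0}
    - {"tx": 15, "ty": 0, "tz": 0, "roll": 0}
    - {"tx": 18, "ty": 0, "tz": 0, "roll": 0}
    - {"tx": 21, "ty": 0, "tz": 0, "roll": 0}
    - {"tx": 24, "ty": 0, "tz": 0, "roll": 0}
    - {"tx": 27, "ty": 0, "tz": 0, "roll": 0}
    - {"tx": 30, "ty": 0, "tz": 0, "roll": 0}
    - {"tx": 33, "ty": 0, "tz": 0, "roll": 0}
    - {"tx": 36, "ty": 0, "tz": 0, "roll": 0}

```text
t: 13.85
eef_pos: [539.0, 74.5, 45.4]
tcp_rot: [-3.142, -0.0, 0.198]
ft_force: [-3.7, -1.1, 4.5]
opening: 0.208
grip_force: 30.0
```

Emit:
step_arm:
  moves:
    - {"tx": 2, "ty": 0, "tz": 0, "roll": 0}
    - {"tx": 4, "ty": 0, "tz": 0, "roll": 0}
    - {"tx": 6, "ty": 0, "tz": 0, "roll": 0}
    - {"tx": 8, "ty": 0, "tz": 0, "roll": 0}
    - {"tx": 9, "ty": 0, "tz": 0, "roll": 0}
    - {"tx": 10, "ty": 0, "tz": 0, "roll": 0}
    - {"tx": 10, "ty": 0, "tz": 0, "roll": 0}

```text
t: 14.43
eef_pos: [544.9, 76.0, 45.3]
tcp_rot: [-3.141, 0.008, 0.198]
ft_force: [-19.7, -6.3, 16.3]
opening: 0.213
grip_force: 30.0
```

The force rises to about 20 N at 8 mm short of the lip gap. That fits the biscuit sitting against the neck's foot and the lip. Look once before lifting, after relieving the push.

Emit:
step_arm:
  moves:
    - {"tx": -2, "ty": 0, "tz": 0, "roll": 0}
    - {"tx": -4, "ty": 0, "tz": 0, "roll": 0}
    - {"tx": -5, "ty": 0, "tz": 0, "roll": 0}
    - {"tx": -5, "ty": 0, "tz": 0, "roll": 0}

```text
t: 14.77
eef_pos: [543.7, 75.5, 45.2]
tcp_rot: [-3.142, -0.001, 0.198]
ft_force: [-0.3, 0.7, -1.0]
opening: 0.212
grip_force: 30.0
```

```bash
python3 - <<'E'
from h import *
S=optics.read_camera("scene");W=optics.read_camera("wrist")
a=cv2.resize(S["pixels"][190:310,300:460],(440,330),interpolation=cv2.INTER_CUBIC);b=cv2.resize(W["pixels"][:345],(612,330))[:,130:490]
cv2.imwrite("pics/c8.png",np.hstack([a,b]));s=env.state();print(s["eef_pos"],s["ft_force"],s["t"])
E
```

```text
[543.84007196  75.52686372  45.24890652] [-0.32099846 -0.85363843 -1.21615152] 14.8667
```

View pics/c8.png

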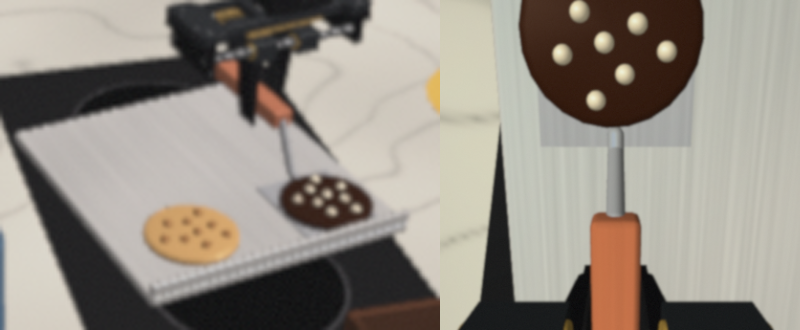

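As expected: the biscuit sits centred laterally on the blade, with its rear rim at the neck's foot (the gripper is nowhere near it). Lifting gently.

Emit:
step_arm:
  moves:
    - {"tx": 0, "ty": 0, "tz": -1, "roll": 0}
    - {"tx": 0, "ty": 0, "tz": -3, "roll": 0}
    - {"tx": 0, "ty": 0, "tz": -6, "roll": 0}
    - {"tx": 0, "ty": 0, "tz": -10, "roll": 0}
    - {"tx": 0, "ty": 0, "tz": -14, "roll": 0}
    - {"tx": 0, "ty": 0, "tz": -19, "roll": 0}
    - {"tx": 0, "ty": 0, "tz": -24, "roll": 0}
    - {"tx": 0, "ty": 0, "tz": -29, "roll": 0}
    - {"tx": 0, "ty": 0, "tz": -34, "roll": 0}
    - {"tx": 0, "ty": 0, "tz": -38, "roll": 0}
    - {"tx": 0, "ty": 0, "tz": -40, "roll": 0}
    - {"tx": 0, "ty": 0, "tz": -40, "roll": 0}

```text
t: 15.87
eef_pos: [543.7, 75.4, 86.0]
tcp_rot: [3.142, -0.001, 0.198]
ft_force: [0.2, -0.4, -1.4]
opening: 0.207
grip_force: 30.0
```

```bash
cat > m9.py <<'E'
from h import *
import pickle
from pitch import blade
np.set_printoptions(precision=1,suppress=True)
W=optics.read_camera("wrist");T=optics.read_camera("top");S=optics.read_camera("scene");pickle.dump((W,T,S),open("w9.pkl","wb"))
s=env.state();p=s["eef_pos"];yaw=s["tcp_rot"][2];print(p,s["tcp_rot"],s["ft_force"],s["opening"],s["grip_force"],s["t"])
k=blob(W,(0,0,0),(180,255,110),(215,0,425,150),9)
h=cv2.convexHull(k.astype(np.int32).reshape(-1,1,2))[:,0]; h=h[h[:,1]>1]
zb=p[2]-33.4+12   # biscuit top
q=np.array([plane(W,v,zb)[:2] for v in h],np.float32)
A=np.c_[2*q,np.ones(len(q))];x=np.linalg.lstsq(A,(q**2).sum(1),rcond=None)[0];r=np.sqrt(x[2]+x[0]**2+x[1]**2)
d=x[:2]-p[:2]; print("choc wrist centre",x[:2],"r",r,"along/left of TCP",d@[np.cos(yaw),np.sin(yaw)],d@[-np.sin(yaw),np.cos(yaw)])
cv2.imwrite("pics/w9.png",W["pixels"])
print(blade(W,p[2]-31.4,rows=(140,144,148),c=(225,300,420))[:,:5])
E
python3 m9.py
```

```text
[543.4  75.5  85.3] [-3.1  0.   0.2] [-0.3  0.2 -1.8] 0.2091740894715843 29.99831646680832 16.0167
choc wrist centre [651.5  99.5] r 40.703497313492406 along/left of TCP 110.72285159233986 2.3420222616579323
[[ 140.   240.5  327.5   42.  -110.2]
 [ 144.   240.5  328.5   42.6 -105.1]
 [ 148.   240.5  328.5   42.7 -104.1]]
```

Emit:
step_arm:
  moves:
    - {"tx": 0, "ty": 0, "tz": -2, "roll": 0}
    - {"tx": 0, "ty": 0, "tz": -6, "roll": 0}
    - {"tx": 0, "ty": 0, "tz": -12, "roll": 0}
    - {"tx": 0, "ty": 0, "tz": -21, "roll": 0}
    - {"tx": 0, "ty": 0, "tz": -32, "roll": 0}
    - {"tx": 0, "ty": 0, "tz": -44, "roll": 0}
    - {"tx": 0, "ty": 0, "tz": -56, "roll": 0}
    - {"tx": 0, "ty": 0, "tz": -68, "roll": 0}
    - {"tx": 0, "ty": 0, "tz": -80, "roll": 0}
    - {"tx": 0, "ty": 0, "tz": -90, "roll": 0}
    - {"tx": 0, "ty": 0, "tz": -97, "roll": 0}
    - {"tx": 0, "ty": 0, "tz": -100, "roll": 0}

```text
t: 17.02
eef_pos: [543.8, 75.5, 186.8]
tcp_rot: [3.141, -0.002, 0.198]
ft_force: [0.2, -0.9, -1.6]
opening: 0.211
grip_force: 30.0
```

```bash
python3 - <<'E'
from h import *
import pickle
for f,box in(("w1.pkl",(150,0,370,100)),("w2.pkl",(0,60,120,270))):
    W=pickle.load(open(f,"rb"));k=blob(W,(18,110,100),(32,255,255),box)
    h=cv2.convexHull(k.astype(np.int32).reshape(-1,1,2))[:,0];h=h[(h[:,1]>2)&(h[:,0]>2)]
    q=np.array([plane(W,v,18)[:2] for v in h]);A=np.c_[2*q,np.ones(len(q))];x=np.linalg.lstsq(A,(q**2).sum(1),rcond=None)[0];print(f,x[:2],np.sqrt(x[2]+x[0]**2+x[1]**2))
go(418.7,332.7,185.5,.198)
E
```

```text
w1.pkl [526.18559024 356.89514769] 84.08313633742341
w2.pkl [526.22883549 356.7561085 ] 83.86859977450722
pos [543.8  75.5 186.8] rot [ 3.141e+00 -2.000e-03  1.980e-01] t 17.0167 -> tx ty tz [ -72.1 -276.8    1.1] roll -0.0
```

Emit:
step_arm:
  moves:
    - {"tx": -0.5, "ty": -2, "tz": 0, "roll": 0}
    - {"tx": -1.5, "ty": -6, "tz": 0, "roll": 0}
    - {"tx": -3, "ty": -11.5, "tz": 0, "roll": 0}
    - {"tx": -5, "ty": -19, "tz": 0, "roll": 0}
    - {"tx": -8, "ty": -29, "tz": 0, "roll": 0}
    - {"tx": -11, "ty": -40.5, "tz": 0, "roll": 0}
    - {"tx": -14.5, "ty": -54, "tz": 0, "roll": 0}
    - {"tx": -18, "ty": -67.5, "tz": 0, "roll": 0}
    - {"tx": -21.5, "ty": -81, "tz": 0, "roll": 0}
    - {"tx": -25, "ty": -94.5, "tz": 0, "roll": 0}
    - {"tx": -28.5, "ty": -108, "tz": 0, "roll": 0}
    - {"tx": -32, "ty": -121.5, "tz": 0, "roll": 0}

```text
t: 18.02
eef_pos: [487.2, 189.9, 185.4]
tcp_rot: [-3.141, 0.0, 0.198]
ft_force: [0.3, -0.2, -2.5]
opening: 0.205
grip_force: 30.0
```

Emit:
step_arm:
  moves:
    - {"tx": -3.5, "ty": -13.5, "tz": 0, "roll": 0}
    - {"tx": -7, "ty": -27, "tz": 0, "roll": 0}
    - {"tx": -10.5, "ty": -40.5, "tz": 0, "roll": 0}
    - {"tx": -14, "ty": -54, "tz": 0, "roll": 0}
    - {"tx": -17.5, "ty": -67.5, "tz": 0, "roll": 0}
    - {"tx": -21, "ty": -81, "tz": 0, "roll": 0}
    - {"tx": -24.5, "ty": -94.5, "tz": 0, "roll": 0}
    - {"tx": -28, "ty": -107, "tz": 0, "roll": 0}
    - {"tx": -31, "ty": -118, "tz": 0, "roll": 0}
    - {"tx": -33.5, "ty": -127.5, "tz": 0, "roll": 0}
    - {"tx": -36, "ty": -136, "tz": 0, "roll": 0}
    - {"tx": -38, "ty": -143, "tz": 0, "roll": 0}

```text
t: 19.02
eef_pos: [422.3, 321.9, 185.4]
tcp_rot: [-3.142, -0.0, 0.198]
ft_force: [-0.3, 0.6, -1.9]
opening: 0.205
grip_force: 30.0
```

Emit:
step_arm:
  moves:
    - {"tx": -1.5, "ty": -5, "tz": 0, "roll": 0}
    - {"tx": -2.5, "ty": -8.5, "tz": 0, "roll": 0}
    - {"tx": -3.5, "ty": -11, "tz": 0, "roll": 0}
    - {"tx": -4, "ty": -12.5, "tz": 0, "roll": 0}
    - {"tx": -4, "ty": -12.5, "tz": 0, "roll": 0}
    - {"tx": -4, "ty": -12.5, "tz": 0, "roll": 0}
    - {"tx": -4, "ty": -12.5, "tz": 0, "roll": 0}
    - {"tx": -4, "ty": -12.5, "tz": 0, "roll": 0}

```text
t: 19.68
eef_pos: [416.6, 332.3, 185.4]
tcp_rot: [-3.142, -0.0, 0.197]
ft_force: [-0.6, 0.1, -2.0]
opening: 0.206
grip_force: 30.0
```

```bash
python3 m9.py; python3 - <<'E'
from h import *
import pickle
W,T,S=pickle.load(open("w9.pkl","rb"))
ks=blob(S,(0,0,0),(180,255,75),(430,120,540,250),7);print("scene dark",cv2.boundingRect(ks.astype(np.int32)),cen(ks))
a=cv2.resize(S["pixels"][110:260,400:600],(440,330),interpolation=cv2.INTER_CUBIC);b=cv2.resize(W["pixels"][:345],(612,330))[:,130:490]
cv2.imwrite("pics/c10.png",np.hstack([a,b]))
E
```

```text
[416.6 332.4 185.4] [-3.1 -0.   0.2] [ 0.3 -0.7 -1.3] 0.21075121174025546 29.99849259853363 19.8333
choc wrist centre [524.4 356.3] r 40.569111386207716 along/left of TCP 110.41841744716433 2.249788616375355
[[140.  232.5 327.5  45.7  20.1]
 [144.  235.5 328.5  44.8  13.8]
 [148.  239.5 328.5  43.   -0.6]]
scene dark (443, 120, 65, 36) [470.71463233 129.82437477]
```

View pics/c10.png

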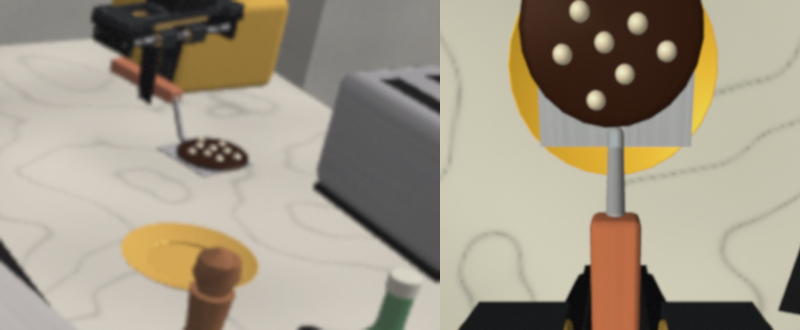

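The biscuit lies flat on the blade over the plate, in the same place on it as before the carry. Quick height cross-check from the scene view (≈(496,180)), then hand in.

```bash
python3 - <<'E'
from h import *
import pickle
W,T,S=pickle.load(open("w9.pkl","rb"))
p=plane(S,(496.4,179.5),163.5);print(p)
if np.hypot(*(p[:2]-[526.5,357]))<20: print(env.job_done())
E
```

```text
[534.11747379 349.79700395 163.5       ]
the job is handed in; nothing more can be done
None
```

The job is handed in: the turner holds the chocolate biscuit still and level, its underside about 154 mm above the worktop and within about 11 mm of the plate's centre by both camera checks; the plain biscuit measured unmoved partway through the slide, and I kept clear of the mug and mill but did not re-measure anything at the end; no verdict was returned.

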